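Crank down the shelf's jack leg onto its bearing block

ROBOT

A 6-joint arm with a two-finger parallel gripper is mounted at the origin on a cart in front of the work surface, level with it; the furniture and walls round the work are solid. World frame = base frame: x ahead of the robot, y to its left, z up, the work surface at z = 0. Lengths are in m, angles in rad, forces in N, time in s.
With the tool pointing down it reaches from about 0.325 to 0.9 m from the base axis. Payload 6.1 kg.
Tool frame: the origin (TCP) lies midway between the tips of the shut fingers; the grasp point (between the pads) lies 19 mm behind it; z points along the fingers, y is the line along which they close (so a half turn about z gives the same grasp; the last joint's range is limited). The gripper opens to 87 mm and grips with 3 to 60 N. Pads are 19 mm wide; open, the fingers measure 117 mm over their backs; the gripper's body (75 mm by 190 mm) begins 51 mm behind the grasp point.
Start: joints at [-1.296, 0.22, 1.526, -0, 1.395, -0.126], TCP at [0.244, -0.575, 0.223] pointing down, gripper open.
Joint ranges: [-2.98, 2.98], [-0.91, 2.08], [0.09, 2.57], [-1.24, 4.39], [0.2, 2.65], [-2.68, 2.68]. Speed limits (rad/s): [2.57, 2.57, 3.01, 3.14, 3.14, 3.14].

INTERFACE

Orientations are given as a rotation vector (axis times angle).
In Python, from cell import * gives the robot as it stands.
- The arm moves only by the tool arm_command, never from a script. Its argument "moves" is a list of rows, each a list of 5 numbers: the shift along the tool's x, y, z as a fraction of full scale, then the turn about the tool's z as a fraction of full scale, then the closure, from -1 (fully open) to 1 (shut), so that 0 is half open. In form: [[x, y, z, turn, claw], ...]. A call has 1 to 10 rows; each row shifts and turns the commanded pose from where the row before left it, along the tool's axes as they then stand; what a row does not reach is not made up. Full scale, the value 1, is 1 m for a shift and 0.08 rad for a turn. A row lasts 1/10 s, in which the tool goes at most 50 mm and 8.59 degrees, less where a joint would pass 70% of its speed; a pose out of reach is approached as far as the arm can. A call with a number of a shift or a turn outside -1 to 1 is refused whole. A call with a gripper value outside its range is refused whole. The fingers move at their own pace and stop on an object; "newtons" is the grip in N (left out, the last holds). Time passes only in rows, so rows that do not move let the fingers close. It gives the time, the measured TCP pose, the force, the opening and the grip force at its end, in the units of the state.
- get_state(): the state, without advancing time (a new reading comes with each control period).
- snapshot(name): name is "scene" or "top"; returns the picture (480x640x3 uint8, red, green, blue); there is no depth.
- camera_model(name): a dict with "mtx" (3x3 intrinsics, pixels), "k1" (the pictures are not rectified: a ray, as slopes to the right and down, at radius r is drawn at 1 + k1 r^2 times it, then the intrinsics apply), "R" (3x3) and "t" (3): a world point X has camera coordinates R X + t. Camera axes: x right, y down, z forward; pixel columns grow to the right and rows downward; lengths in m; the calibration is good to about 2 mm. A picture is of the moment at which its call begins. camera_model takes no time and is no camera call.
- hand_in(): hands the job in; it is judged then, once.
The state is a dict: "time": time; "joint_pos": joint angles; "joint_vel": joint speeds; "joint_torque": joint torques, N m; "position": TCP position; "tcp_rot": TCP orientation; "wrist_force": force on the tool from outside, world axes, zero at the start; "moment": the same for the moment, N m; "grip_width": finger opening in m; "grasp_force": force on a finger pad.
Only numpy, scipy, OpenCV 4.12 (cv2) and the standard library are available. Lean on these libraries where they do the work, as an engineer would, in place of code of your own. Each camera call takes 0.05 s, during which the arm holds its last target. There are 200 camera calls.

TASK

The free end of the raised shelf needs propping before it is loaded. Take the wooden bearing block by its upright fin and slide it under the foot of the shelf's jack leg, the foot over its seat; then turn the crank clockwise (seen from above) until the foot meets the block and bears on it firmly, felt as a clear rise of the load on the crank, and stop there without forcing it. Let go of everything and leave the things standing round about where they are.

Things in the scene. Friction and masses are not known exactly. Their poses are not given: they have to be found in the camera images.
- stand: Raised shelf fixed to the worktop: wooden board 150 x 215 mm, top 96 mm up, on a steel post at one end and an upright steel jack leg at the other; a small bowl stands on it. Origin on the worktop exactly under the jack leg's axis; z up, +y from the leg to the post (post at y = 205 mm, board from y = 35 to 250 mm). The block goes under the leg from the -y side, its axes about parallel to these.
- leg_tube_end (a point): Lower end of the jack leg's tube, on the leg axis, 78 mm above the worktop. Tube 38 mm in diameter here. The round rubber foot (44 mm) hangs below it on the axis, its underside at first 37 to 65 mm above the worktop: set differently each time and not measured. It sinks 5 mm per rad of crank, and can reach the block but not the worktop.
- crank_hub (a point): Centre of the crank's hub, on the leg axis, 156 mm up. Running free the crank drags with about 4.5 N at the handle (at rest up to that, either way). Once the foot bears, the push grows by 9 N per 100 N on the foot, some 1.3 N per 0.1 rad. A push risen by 4 to 8 N is a firm bearing; over 130 N on the foot it is forced. Let go, the crank may run back, to 50 N or so on the foot; that is fine.
- block: Loose wooden bearing block, 0.3 to 0.55 kg: a plate 60 mm wide (x), 195 mm long (y from -160 to +35 mm), 25 mm thick, with an upright grip fin near its -y end. Origin on the underside below the seat, the point where the foot must bear (not marked); z up. In place, its origin lies at the stand's origin, within 14 mm.
- block_fin (a point): Grip point of the block's fin, at (0, -130, 52) mm in the block's frame. The fin is 14 mm thick along the block's x, 40 mm long along its y, and its top is 73 mm above the block's underside.
- crank (a joint): Crank angle about the upright leg axis, rad; grows clockwise seen from above, which lowers the foot. At angle c the handle lies at (55 sin c, 55 cos c) mm from the leg axis in the stand's frame (0: towards the post). Starts between -1.0 and 1.0, ends at a stop at 7.8; the foot meets the block somewhere between 3.3 and 7.1.
- crank_grip (a point): Middle of the crank's upright handle, 182 mm above the worktop and 55 mm from the leg axis: a black, freely spinning sleeve, 24 mm in diameter, from 153 to 199 mm above the worktop. The flat crank arm lies just below it. A wall shelf hangs overhead behind the work, about 0.65 m above the worktop: do not rise far above the handle.
- salt_shaker: Bystander: glass salt shaker, 44 mm diameter, 90 mm high. Origin at the centre of its underside.
- tumbler: Bystander: patterned cup without handle, 81 mm diameter, 82 mm high. Origin at the centre of its underside.
- tin: Bystander: small food tin, 57 mm diameter, 72 mm high. Origin at the centre of its underside.

How it is judged:
On the way, in this order (a step that is already met when the one before it is completed fails the run):
1. the block lies under the foot, its seat within 14 mm of the leg axis, and the foot does not bear on it yet (horizontal distance between block and stand below 0.014 m and height (world z) of block below 0.003 m and contact force between stand and block below 3 N), for 0.2 s.
2. the foot bears firmly on the block, by at least 30 N (contact force between stand and block above 30 N), for 0.2 s.
At the end, for the whole second after the job is handed in: The foot bears on the block with at least 20 N, the block lies flat with its seat within 14 mm of the leg axis, block and crank are at rest (contact force between stand and block above 20 N and horizontal distance between block and stand below 0.014 m and angle between block's own z axis and vertical below 0.05 rad and linear speed of block below 0.02 m/s and velocity of joint crank between -0.05 and 0.05 rad/s); the robot touches nothing.
It fails at once if the leg is forced: more than 130 N between foot and block (contact force between stand and block above 130 N).
It fails at once if a bystander is pushed more than 30 mm or tipped (distance of any of salt_shaker, tumbler, tin from where it was at the start of the episode above 0.03 m or angle between any of salt_shaker, tumbler, tin's own z axis and vertical above 0.5 rad).
It also fails if it takes over 64 s, if anything falls off the work surface, if the arm or the gripper's body presses on something with over 40 N, if the wrist force passes 120 N, or if a joint passes its speed limit or range.

## Working session

There is one attempt and no reset: what is moved stays moved. The work goes in short steps, Python scripts to look and compute and a tool call to move; the robot and the scene stay as the last step left them, time stands still between calls to the robot, and variables do not carry over. Pictures are saved under pics/ and viewed, at most 10 in all, crops included, and the job is handed in when it is done.

Besides the shell and the picture viewer there is one more tool, called after "Emit:" as a command line: name --pt "numbers of a row" for each row, then --argument value for the rest. arm_command: Moves the arm, as the interface text tells. Shift numbers are shares of 1 m and turn numbers shares of 0.08 rad, none past 1 either way. Its arguments: {"type":"object","properties":{"moves":{"type":"array"},"newtons":{"type":"number"}},"required":["moves"]}

```bash
mkdir -p pics; cat > h.py <<'E'
from cell import *
import numpy as np, cv2
def save(n,f):
    im=snapshot(n); cv2.imwrite(f,im[:,:,::-1]); return im
def ray(n,u,v):
    c=camera_model(n); K=np.array(c["mtx"]);k=c["k1"]
    d=np.array([(u-K[0,2])/K[0,0],(v-K[1,2])/K[1,1]]); s=d.copy()
    for _ in range(30): s=d/(1+k*(s@s))
    R=np.array(c["R"]);t=np.array(c["t"])
    return -R.T@t, R.T@np.array([s[0],s[1],1])
def onz(n,u,v,z):
    o,d=ray(n,u,v); return o+d*(z-o[2])/d[2]
def proj(n,X):
    c=camera_model(n);K=np.array(c["mtx"]);p=np.array(c["R"])@np.array(X,float)+np.array(c["t"])
    s=p[:2]/p[2]; s=s*(1+c["k1"]*(s@s)); return K[:2,:2]@s+K[:2,2]
E
python3 - <<'E'
from h import *
save("scene","pics/s1.png");save("top","pics/t1.png")
s=get_state();print(s)
for n in("scene","top"):
    c=camera_model(n);R=np.array(c["R"]);print(n,-R.T@np.array(c["t"]),R[2],c["mtx"],c["k1"])
E
```

```text
{'time': 0.1, 'joint_pos': array([-1.29611956e+00,  2.21134574e-01,  1.52750053e+00, -1.76611070e-05,
        1.39472572e+00, -1.26072063e-01]), 'joint_vel': array([ 0.0005437 , -0.00201205, -0.0030497 ,  0.00083603,  0.00178375,
       -0.00081096]), 'joint_torque': array([ 9.16241879e-04, -4.95942736e+01, -3.88521302e+01,  7.00700632e-02,
        5.14944561e-02, -5.25375856e-05]), 'position': array([ 0.24366895, -0.57492578,  0.2215525 ]), 'tcp_rot': array([-3.07700834e+00, -6.24944959e-01,  2.33282295e-04]), 'wrist_force': array([ 0.39535837,  0.17876746, -0.58060639]), 'moment': array([ 0.01758204,  0.03150957, -0.01413078]), 'grasp_force': 0.0, 'grip_width': 0.08706036679808919}
scene [0.03373638 0.41435772 0.91704276] [ 0.44946102 -0.48081141 -0.75286465] [[464.11236667   0.         316.27068717]
 [  0.         464.11236667 241.83193097]
 [  0.           0.           1.        ]] -0.06299973190971954
top [ 0.43865915 -0.10197194  1.12575546] [ 0.09626844  0.01777679 -0.99519665] [[440.54073396   0.         322.6108589 ]
 [  0.         440.54073396 238.82246227]
 [  0.           0.           1.        ]] 0.010234070428834442
```

View pics/s1.png

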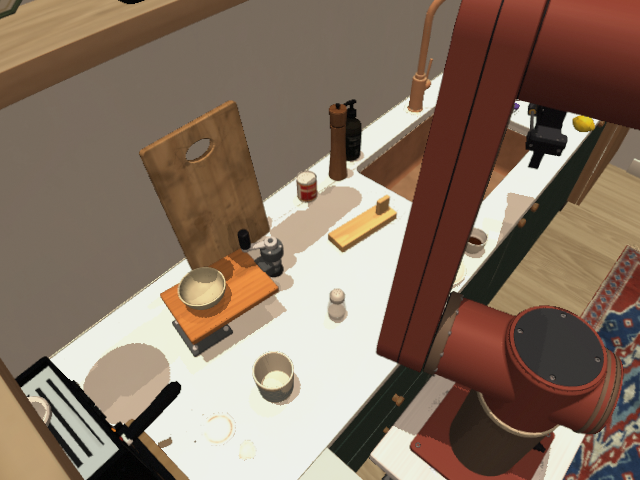

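View pics/t1.png

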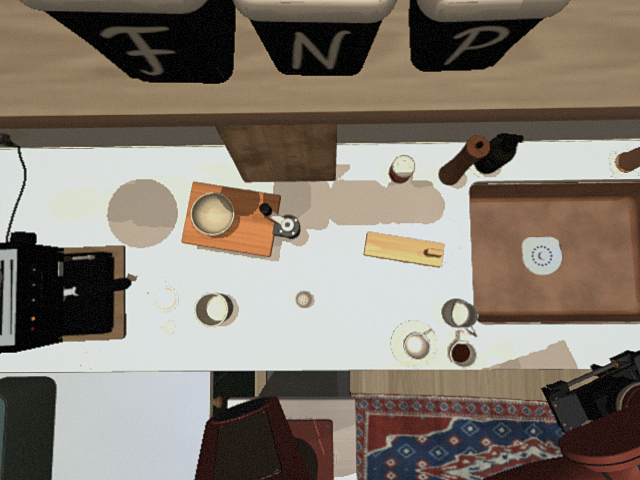

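The pictures show the stand at top-view pixels (182–300, 182–258), with the crank hub near (289, 225) and the handle near (265, 210). The block is at (365–445, 232–268) with its fin at the right. The salt shaker is at (304, 299), the tumbler at (214, 309) and the tin at (402, 168). Now I'll measure them.

```bash
cat > meas.py <<'E'
from h import *
def rect(im,roi,lo,hi,z):
    x0,y0,x1,y1=roi; hsv=cv2.cvtColor(im,cv2.COLOR_RGB2HSV)
    m=np.zeros(im.shape[:2],np.uint8); m[y0:y1,x0:x1]=cv2.inRange(hsv,lo,hi)[y0:y1,x0:x1]
    m=cv2.morphologyEx(m,cv2.MORPH_CLOSE,np.ones((5,5)))
    m=cv2.morphologyEx(m,cv2.MORPH_OPEN,np.ones((3,3)))
    c=max(cv2.findContours(m,0,2)[0],key=cv2.contourArea)
    P=np.array([onz("top",*p,z)[:2] for p in c[:,0].astype(float)])
    r=cv2.minAreaRect((P*1000).astype(np.float32)); return r,cv2.boxPoints(r),cv2.contourArea(c)
E
python3 - <<'E'
from meas import *
im=cv2.imread("pics/t1.png")[:,:,::-1].copy()
hsv=cv2.cvtColor(im,cv2.COLOR_RGB2HSV)
for p in [(265,235),(190,195),(400,250),(430,262),(433,252),(500,220),(330,270)]: print(p,hsv[p[1],p[0]])
print(rect(im,(170,170,310,270),(3,120,80),(14,255,255),.096))
print(rect(im,(350,220,455,280),(10,70,60),(30,255,255),.025))
for n,p in {"hub":(289,225,.165),"knob":(265,210,.199),"fin":(433,252,.073),"shaker":(304,299,.09),"tum":(214,309,.082),"tin":(402,168,.072)}.items(): print(n,onz("top",*p))
cv2.imwrite("pics/c1.png",np.hstack([cv2.resize(im[170:270,175:315][:, :,::-1],None,fx=2.8,fy=2.8,interpolation=2),cv2.resize(im[200:300,350:490][:,:,::-1],None,fx=2.8,fy=2.8,interpolation=2)]))
E
```

```text
(265, 235) [ 13 156 219]
(190, 195) [ 14 121 185]
(400, 250) [ 19 117 214]
(430, 262) [ 24 102 219]
(433, 252) [ 20 115 217]
(500, 220) [ 12  98 141]
(330, 270) [ 90   5 225]
(((588.1896362304688, 133.35714721679688), (213.2178497314453, 147.22349548339844), 80.4551010131836), array([[497.91904 ,  40.43045 ],
       [643.1044  ,  16.017792],
       [678.4602  , 226.28384 ],
       [533.2749  , 250.6965  ]], dtype=float32), 5144.0)
(((517.5468139648438, -284.9119873046875), (194.9830780029297, 60.48878860473633), 80.37008666992188), array([[ 471.4199 , -375.97037],
       [ 531.05634, -386.08914],
       [ 563.6737 , -193.8536 ],
       [ 504.0373 , -183.73483]], dtype=float32), 1779.5)
hub [ 0.56286894 -0.01105982  0.165     ]
knob [0.59121847 0.03694711 0.199     ]
fin [ 0.5064482  -0.34586201  0.073     ]
shaker [ 0.39822216 -0.03894822  0.09      ]
tum [0.37616283 0.1735866  0.082     ]
tin [ 0.71175191 -0.27756349  0.072     ]
```

View pics/c1.png

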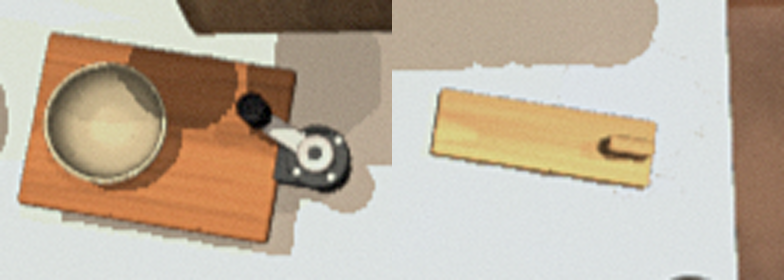

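The fits are clean: the board comes out at 213×147 mm and the block at 195×60 mm. Next I'll work out the approach in the tool axes.

```bash
cat >> h.py <<'E'
from scipy.spatial.transform import Rotation as Ro
S=np.array([.5645,-.0080]); a=np.radians(80.45); Y=np.array([np.cos(a),np.sin(a)]); X=np.array([Y[1],-Y[0]])
def goto(s,xyz,yline=None):
    R=Ro.from_rotvec(s["tcp_rot"]).as_matrix()
    print("tool d",np.round(R.T@(np.array(xyz)-s["position"]),4),"tilt",np.round(R[:,2],3))
    if yline is not None:
        ty=R[:2,1]; 
        for sg in(1,-1):
            l=yline*sg; w=np.arctan2(ty[0]*l[1]-ty[1]*l[0],ty@l); print("turn about tool z",-w,"units",-w/.08)
E
python3 - <<'E'
from h import *
s=get_state(); print(Ro.from_rotvec(s["tcp_rot"]).as_matrix().round(3))
goto(s,[.5065,-.350,.13],X)
E
```

```text
[[ 0.921  0.39  -0.   ]
 [ 0.39  -0.921  0.002]
 [ 0.    -0.002 -1.   ]]
tool d [ 0.3297 -0.1044  0.0918] tilt [-0.     0.002 -1.   ]
turn about tool z -1.0033652639325519 units -12.542065799156898
turn about tool z 2.1382273896572412 units 26.727842370715514
```

Emit:
arm_command --pt "0.033 -0.0104 0 0 -1" --pt "0.033 -0.0104 0 0 -1" --pt "0.033 -0.0104 0 0 -1" --pt "0.033 -0.0104 0 0 -1" --pt "0.033 -0.0104 0 0 -1" --pt "0.033 -0.0104 0 0 -1" --pt "0.033 -0.0104 0 0 -1" --pt "0.033 -0.0104 0 0 -1" --pt "0.033 -0.0104 0 0 -1" --pt "0.033 -0.0104 0 0 -1"

```text
time: 1.1
position: [0.5078, -0.3497, 0.222]
tcp_rot: [-3.078, -0.625, 0.001]
wrist_force: [-0.1, -1.0, -0.0]
grip_width: 0.0872
grasp_force: 0.0
```

Emit:
arm_command --pt "0 0 0.009 -1 -1" --pt "0 0 0.009 -1 -1" --pt "0 0 0.009 -1 -1" --pt "0 0 0.009 -1 -1" --pt "0 0 0.009 -1 -1" --pt "0 0 0.009 -1 -1" --pt "0 0 0.009 -1 -1" --pt "0 0 0.009 -1 -1" --pt "0 0 0.009 -1 -1" --pt "0 0 0.009 -1 -1"

```text
time: 2.1
position: [0.5068, -0.3507, 0.1316]
tcp_rot: [-2.588, -1.779, 0.0]
wrist_force: [1.0, 0.2, -0.2]
grip_width: 0.0869
grasp_force: 0.0
```

Emit:
arm_command --pt "0 0 0 -1 -1" --pt "0 0 0 -1 -1" --pt "0 0 0 -0.54 -1" --pt "0 0 0 0 -1"

```text
time: 2.5
position: [0.5068, -0.3507, 0.1319]
tcp_rot: [-2.398, -2.028, 0.0]
wrist_force: [0.8, 0.1, -0.8]
grip_width: 0.0867
grasp_force: 0.0
```

```bash
python3 - <<'E'
from h import *
s=get_state(); print(s["time"],s["position"],s["joint_pos"].round(2))
goto(s,[.5065,-.350,.033],X)
im=save("top","pics/t2.png"); cv2.imwrite("pics/c2.png",cv2.resize(im[180:320,340:540][:,:,::-1],None,fx=3.5,fy=3.5))
save("scene","pics/s2.png")
E
```

```text
2.5 [ 0.50679136 -0.35070131  0.13194307] [-0.73  0.28  1.63 -0.    1.23 -0.57]
tool d [ 0.0006 -0.0003  0.0989] tilt [-0.001  0.001 -1.   ]
turn about tool z 0.0001687096255334938 units 0.0021088703191686725
turn about tool z -3.1414239439642597 units -39.267799299553246
```

View pics/s2.png

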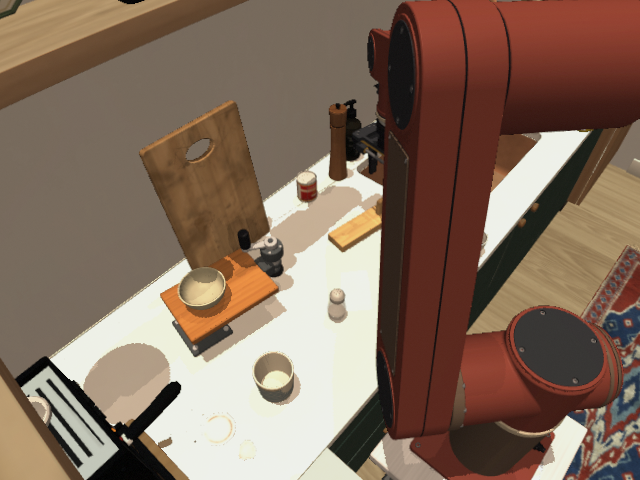

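The arm hides the fin, but the pose is on target to within 1 mm. I'll go down and grasp.

Emit:
arm_command --pt "0 0 0.02 0 -1" --pt "0 0 0.02 0 -1" --pt "0 0 0.02 0 -1" --pt "0 0 0.02 0 -1" --pt "0 0 0.018 0 -1" --pt "0 0 0 0 -1"

```text
time: 3.2
position: [0.5051, -0.3492, 0.0313]
tcp_rot: [-2.395, -2.024, 0.001]
wrist_force: [-0.0, 0.3, 0.6]
grip_width: 0.0869
grasp_force: 0.0
```

Emit:
arm_command --pt "0 0 0 0 1" --pt "0 0 0 0 1" --pt "0 0 0 0 1" --pt "0 0 0 0 1" --pt "0 0 0 0 1" --pt "0 0 0 0 1" --pt "0 0 0 0 1" --pt "0 0 0 0 1" --newtons 35

```text
time: 4.0
position: [0.5071, -0.3509, 0.0345]
tcp_rot: [-2.399, -2.029, -0.0]
wrist_force: [-0.3, 0.4, 0.2]
grip_width: 0.0307
grasp_force: 0.0
```

Emit:
arm_command --pt "0 0 0 0 1" --pt "0 0 0 0 1" --pt "0 0 0 0 1" --pt "0 0 0 0 1" --pt "0 0 0 0 1" --pt "0 0 0 0 1"

```text
time: 4.6
position: [0.5073, -0.351, 0.0346]
tcp_rot: [2.399, 2.028, 0.0]
wrist_force: [2.2, 0.3, -2.2]
grip_width: 0.0139
grasp_force: 35.0
```

```bash
python3 - <<'E'
from h import *
from meas import rect
s=get_state(); print(s["time"],s["position"],s["wrist_force"],s["grip_width"])
im=save("top","pics/t3.png"); r=rect(im,(340,220,455,280),(10,70,60),(30,255,255),.025); print(r)
goto(s,[*(S-.130*Y),.0345],X); cv2.imwrite("pics/c3.png",cv2.resize(im[180:320,340:540][:,:,::-1],None,fx=3.5,fy=3.5))
E
```

```text
4.6 [ 0.50728698 -0.35100697  0.03455868] [ 2.17721066  0.25193759 -2.18883345] 0.0138771116715028
(((520.8641357421875, -261.61248779296875), (147.9353790283203, 60.29603576660156), 80.43099975585938), array([[ 478.83954, -329.53934],
       [ 538.29663, -339.56265],
       [ 562.88873, -193.68564],
       [ 503.43164, -183.66232]], dtype=float32), 1256.0)
tool d [ 0.2177 -0.0005  0.    ] tilt [ 0. -0. -1.]
turn about tool z -0.0002093590961092626 units -0.0026169887013657825
turn about tool z 3.141383294493684 units 39.267291181171046
```

View pics/c3.png

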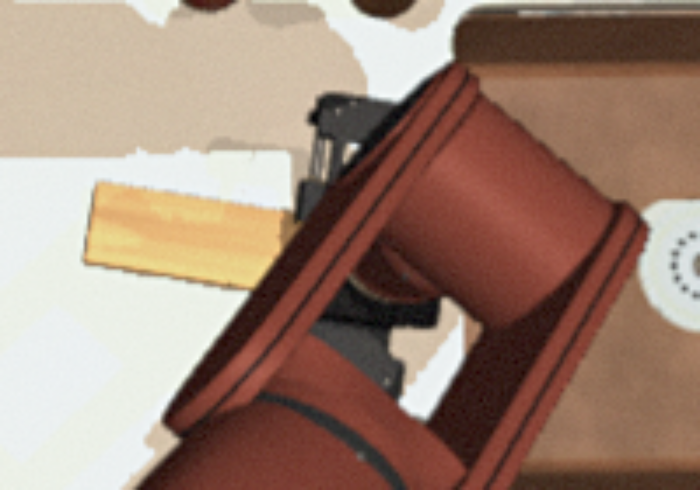

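The fin is held (opening 13.9 mm), and the block's front edge is at about (90, 225) in the crop. It hasn't moved, so I'll slide it 218 mm along tool x.

Emit:
arm_command --pt "0.01 0 0 0 1" --pt "0.02 0 0 0 1" --pt "0.02 0 0 0 1" --pt "0.02 0 0 0 1" --pt "0.02 0 0 0 1" --pt "0.02 0 0 0 1" --pt "0.02 0 0 0 1" --pt "0.02 0 0 0 1" --pt "0.01 0 0 0 1" --pt "0 0 0 0 1"

```text
time: 5.65
position: [0.5337, -0.1903, 0.0345]
tcp_rot: [-2.395, -2.03, -0.001]
wrist_force: [-1.1, 3.3, 0.9]
grip_width: 0.0136
grasp_force: 35.0
```

Emit:
arm_command --pt "0.01 0 0 0 1" --pt "0.012 0 0 0 1" --pt "0.012 0 0 0 1" --pt "0.012 0 0 0 1" --pt "0.008 0 0 0 1" --pt "0.004 0 0 0 1" --pt "0 0 0 0 1" --pt "0 0 0 0 1"

```text
time: 6.45
position: [0.5434, -0.1351, 0.0345]
tcp_rot: [-2.398, -2.028, -0.001]
wrist_force: [0.8, 3.3, 0.1]
grip_width: 0.0134
grasp_force: 35.0
```

```bash
python3 - <<'E'
from h import *
s=get_state(); print(s["time"],s["position"],s["wrist_force"],s["grip_width"])
goto(s,[*(S-.130*Y),.0345],X)
a=save("top","pics/t4.png");b=save("scene","pics/s4.png")
cv2.imwrite("pics/c4.png",np.hstack([cv2.resize(a[160:300,240:440][:,:,::-1],(400,280)),cv2.resize(b[190:330,180:380][:,:,::-1],(400,280))]))
E
```

```text
6.45 [ 0.54337879 -0.1350591   0.03448445] [0.82558846 3.34732835 0.13899412] 0.013399355417295703
tool d [-0.0012 -0.0003 -0.    ] tilt [-0.     0.001 -1.   ]
turn about tool z 1.0101752653604015e-05 units 0.0001262719081700502
turn about tool z -3.1415825518371396 units -39.26978189796424
```

View pics/c4.png

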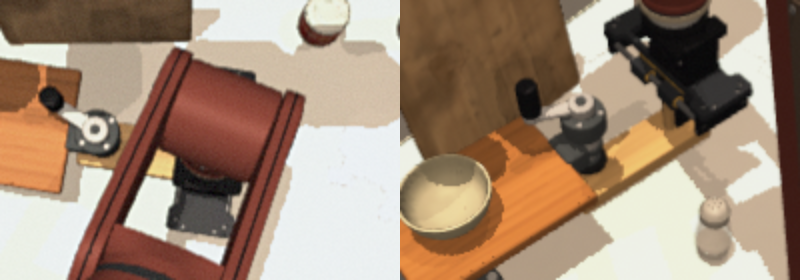

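The block is under the leg with its front hidden beneath the tube, the crank is undisturbed, and the handle is at (51, 98) in the left crop. I'll release and rise.

Emit:
arm_command --pt "0 0 0 0 -0.2" --pt "0 0 0 0 -0.2" --pt "0 0 0 0 -0.2" --pt "0 0 0 0 -0.2" --pt "0 0 0 0 -0.2" --pt "0 0 0 0 -0.2" --pt "0 0 -0.01 0 -0.2" --pt "0 0 -0.02 0 -1" --pt "0 0 -0.03 0 -1" --pt "0 0 -0.03 0 -1"

```text
time: 7.55
position: [0.543, -0.1358, 0.1258]
tcp_rot: [-2.398, -2.028, 0.0]
wrist_force: [0.2, -0.7, -0.4]
grip_width: 0.0682
grasp_force: 0.0
```

Emit:
arm_command --pt "0 0 -0.03 0 -1" --pt "0 0 -0.03 0 -1" --pt "0 0 -0.03 0 -1" --pt "-0.02 0 -0.02 0 -1" --pt "-0.03 0 0 0 -1" --pt "-0.03 0 0 0 -1" --pt "-0.03 0 0 0 -1" --pt "0 0 0 0 -1"

```text
time: 8.35
position: [0.5243, -0.2477, 0.2354]
tcp_rot: [2.401, 2.024, -0.001]
wrist_force: [0.5, 0.2, 0.5]
grip_width: 0.0869
grasp_force: 0.0
```

```bash
python3 - <<'E'
from h import *
from meas import rect
s=get_state(); print(s["time"],s["position"],s["wrist_force"],s["grip_width"],s["joint_pos"])
a=save("top","pics/t5.png");b=save("scene","pics/s5.png")
try: print(rect(a,(285,200,400,290),(17,70,60),(30,255,255),.025))
except Exception as e: print(e)
def knob(im,roi):
    x0,y0,x1,y1=roi; m=(im[y0:y1,x0:x1].max(2)<55).astype(np.uint8)
    c=max(cv2.findContours(m,0,2)[0],key=cv2.contourArea); r=cv2.minAreaRect(c)
    return np.array(r[0])+[x0,y0],r[1],cv2.contourArea(c)
k1=knob(a,(255,195,276,222));k2=knob(b,(230,222,254,255));print(k1,k2)
# triangulate
o1,d1=ray("top",*k1[0]);o2,d2=ray("scene",*k2[0])
t=np.linalg.lstsq(np.c_[d1,-d2],o2-o1,rcond=None)[0];print("tri",o1+t[0]*d1,o2+t[1]*d2)
p=onz("top",*k1[0],.195)[:2];q=onz("scene",*k2[0],.176)[:2]
for w in(p,q): v=w-S;print(w,np.linalg.norm(v),np.arctan2(v@X,v@Y))
cv2.imwrite("pics/c5.png",np.hstack([cv2.resize(a[160:300,240:440][:,:,::-1],(400,280)),cv2.resize(b[190:330,180:380][:,:,::-1],(400,280))]))
E
```

```text
8.35 [ 0.5243008  -0.2476849   0.23543716] [0.45736019 0.1789538  0.47610675] 0.08685004128608417 [-5.76519567e-01  1.03781639e-01  1.63340217e+00 -1.32916742e-03
  1.40302738e+00 -4.06158654e-01]
(((550.2122802734375, -82.65035247802734), (165.07369995117188, 59.655250549316406), 80.60807037353516), array([[ 507.31555 , -159.21333 ],
       [ 566.17114 , -168.94829 ],
       [ 593.109   ,   -6.087372],
       [ 534.2534  ,    3.647583]], dtype=float32), 1125.5)
(array([265.50000095, 209.        ]), (12.020814895629883, 9.192388534545898), 94.0) (array([243.80769157, 239.03846169]), (20.39607810974121, 11.374736785888672), 184.5)
tri [0.59678614 0.0389388  0.17849459] [0.59649815 0.03867816 0.17840775]
[0.59403088 0.03648352] 0.05339341240834441 0.4193787508946703
[0.5983326  0.03745354] 0.05666276893935373 0.4731857850572808
```

View pics/c5.png

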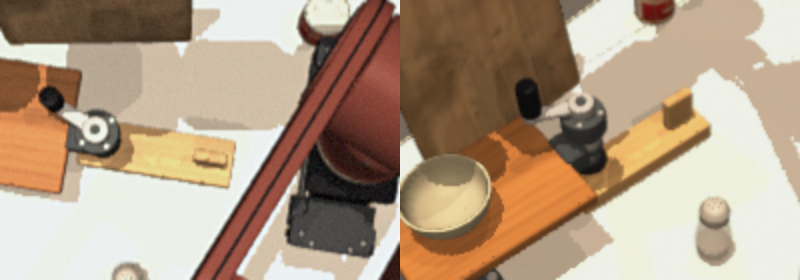

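The block is in place: its -y end puts the seat about 2 mm from the axis. The handle is at c≈0.44. Next I'll turn 90° away from the leaning board, then go above the handle.

Emit:
arm_command --pt "0 0 0 -1 -0.2" --pt "0 0 0 -1 0.1" --pt "0 0 0 -1 0.1" --pt "0 0 0 -1 0.1" --pt "0 0 0 -1 0.1" --pt "0 0 0 -1 0.1" --pt "0 0 0 -1 0.1" --pt "0 0 0 -1 0.1" --pt "0 0 0 -1 0.1" --pt "0 0 0 -1 0.1"

```text
time: 9.45
position: [0.5254, -0.2429, 0.2349]
tcp_rot: [1.413, 2.806, 0.001]
wrist_force: [-0.9, -0.2, -0.5]
grip_width: 0.0395
grasp_force: 0.0
```

Emit:
arm_command --pt "0 0 0 -1 0.1" --pt "0 0 0 -1 0.1" --pt "0 0 0 -1 0.1" --pt "0 0 0 -1 0.1" --pt "0 0 0 -1 0.1" --pt "0 0 0 -1 0.1" --pt "0 0 0 -1 0.1" --pt "0 0 0 -1 0.1" --pt "0 0 0 -1 0.1" --pt "0 0 0 -0.63 0.1"

```text
time: 10.45
position: [0.5254, -0.2429, 0.2349]
tcp_rot: [0.255, 3.131, 0.001]
wrist_force: [0.2, -0.5, -0.1]
grip_width: 0.0391
grasp_force: 0.0
```

```bash
python3 - <<'E'
from h import *
s=get_state(); print(s["time"],s["position"],s["grip_width"],s["joint_pos"])
goto(s,[.5959,.0372,.168],Y); print(Ro.from_rotvec(s["tcp_rot"]).as_matrix().round(3), X,Y)
E
```

```text
10.45 [ 0.52537955 -0.2428859   0.23485207] 0.03906041731286175 [-5.69517949e-01  1.02607537e-01  1.63576995e+00  4.42073435e-04
  1.40327855e+00 -1.97776209e+00]
tool d [-0.0242  0.2878  0.067 ] tilt [ 0.  0. -1.]
turn about tool z 0.00405305511171877 units 0.05066318889648463
turn about tool z -3.1375395984780745 units -39.21924498097593
[[-0.987  0.162  0.   ]
 [ 0.162  0.987  0.   ]
 [-0.     0.    -1.   ]] [ 0.98614119 -0.16590824] [0.16590824 0.98614119]
```

Emit:
arm_command --pt "-0.0025 0.03 0 0.05 0.1" --pt "-0.0025 0.03 0 0 0.1" --pt "-0.0025 0.03 0 0 0.1" --pt "-0.0025 0.03 0 0 0.1" --pt "-0.0025 0.03 0 0 0.1" --pt "-0.0025 0.03 0 0 0.1" --pt "-0.0025 0.03 0 0 0.1" --pt "-0.0025 0.03 0 0 0.1" --pt "-0.0025 0.03 0 0 0.1" --pt "-0.0015 0.018 0 0 0.1"

```text
time: 11.45
position: [0.5975, 0.039, 0.2349]
tcp_rot: [0.264, 3.13, 0.002]
wrist_force: [0.4, -0.3, -0.0]
grip_width: 0.0389
grasp_force: 0.0
```

Emit:
arm_command --pt "0 0 0 0 0.1" --pt "0 0 0 0 0.1"

```text
time: 11.65
position: [0.5972, 0.0363, 0.2347]
tcp_rot: [-0.265, -3.13, 0.0]
wrist_force: [0.1, -0.1, 0.4]
grip_width: 0.0394
grasp_force: 0.0
```

```bash
python3 - <<'E'
from h import *
s=get_state(); print(s["time"],s["position"],s["grip_width"])
goto(s,[.5959,.0372,.168],Y)
a=save("top","pics/t6.png");b=save("scene","pics/s6.png")
cv2.imwrite("pics/c6.png",np.hstack([cv2.resize(a[140:280,200:340][:,:,::-1],(400,400)),cv2.resize(b[170:290,180:300][:,:,::-1],(400,400))]))
E
```

```text
11.65 [0.59724423 0.03631997 0.23466311] 0.039405979700105946
tool d [0.0015 0.0007 0.0667] tilt [-0. -0. -1.]
turn about tool z -0.0022723109490801943 units -0.02840388686350243
turn about tool z 3.1393203426407132 units 39.241504283008915
```

View pics/c6.png

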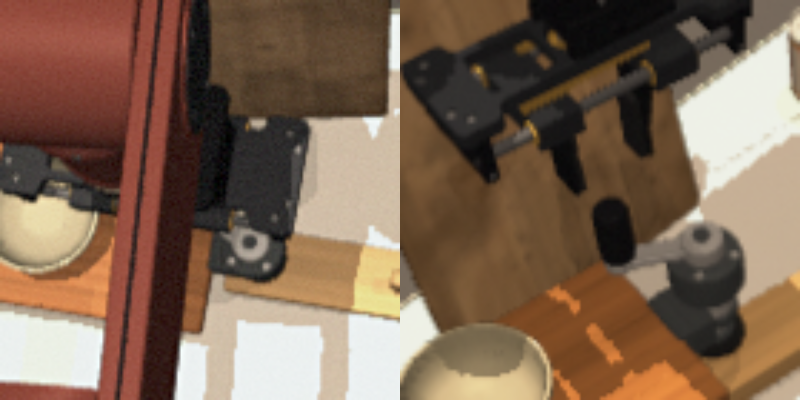

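The open fingers hang above the handle and on either side of it, at about (575, 165) and (635, 130) over the sleeve at (612, 230) in the right half. The hub is low. I'll go down and grip.

Emit:
arm_command --pt "0.0015 0 0.015 0 0.1" --pt "0 0 0.015 0 0.1" --pt "0 0 0.015 0 0.1" --pt "0 0 0.015 0 0.1" --pt "0 0 0.008 0 0.1" --pt "0 0 0 0 0.3" --pt "0 0 0 0 1" --pt "0 0 0 0 1" --pt "0 0 0 0 1" --pt "0 0 0 0 1" --newtons 50

```text
time: 12.75
position: [0.5967, 0.0381, 0.1665]
tcp_rot: [0.267, 3.129, 0.007]
wrist_force: [3.0, 8.5, -5.6]
grip_width: 0.0232
grasp_force: 50.0
```

Emit:
arm_command --pt "0 0 0 0 1" --pt "0 0 0 0 1" --pt "0 0 0 0 1"

```text
time: 13.05
position: [0.5967, 0.0382, 0.1664]
tcp_rot: [0.267, 3.129, 0.007]
wrist_force: [3.0, 9.1, -6.4]
grip_width: 0.0229
grasp_force: 50.0
```

```bash
cat >> h.py <<'E'
def crank():
    s=get_state(); v=s["position"][:2]-S; c=np.arctan2(v@X,v@Y); f=s["wrist_force"]
    T=np.cos(c)*X-np.sin(c)*Y; N=np.sin(c)*X+np.cos(c)*Y
    print("t %.2f c %.3f r %.4f tang %.2f rad %.2f fz %.2f w %.4f z %.4f"%(s["time"],c,np.linalg.norm(v),f[:2]@T,f[:2]@N,f[2],s["grip_width"],s["position"][2]))
    return s,c
def steps(c,n,d,r0=None,r1=.055):
    for i in range(n):
        a,b=c+i*d,c+(i+1)*d
        ra=r0 if (r0 and i==0) else r1
        print("[%.4f, %.4f]"%(-(r1*np.sin(b)-ra*np.sin(a)),r1*np.cos(b)-ra*np.cos(a)),end=" ")
    print()
E
python3 - <<'E'
from h import *
s,c=crank(); steps(.46,14,.15)
E
```

```text
t 13.05 c 0.442 r 0.0563 tang -2.73 rad 9.22 fz -6.37 w 0.0229 z 0.1664
[-0.0071, -0.0042] [-0.0064, -0.0052] [-0.0055, -0.0061] [-0.0046, -0.0069] [-0.0035, -0.0075] [-0.0023, -0.0079] [-0.0011, -0.0082] [0.0001, -0.0082] [0.0013, -0.0081] [0.0025, -0.0078] [0.0037, -0.0074] [0.0048, -0.0067] [0.0057, -0.0060] [0.0065, -0.0050]
```

The handle is gripped, with about 9 N radially from an offset of around 1.5 mm, which I'll fold into the first step. Starting the turn.

Emit:
arm_command --pt "-0.0072 -0.0025 0 0 1" --pt "-0.0064 -0.0051 0 0 1" --pt "-0.0056 -0.006 0 0 1" --pt "-0.0046 -0.0068 0 0 1" --pt "-0.0036 -0.0074 0 0 1" --pt "-0.0024 -0.0079 0 0 1" --pt "-0.0012 -0.0082 0 0 1" --pt "0 -0.0082 0 0 1" --pt "0.0012 -0.0081 0 0 1" --pt "0.0024 -0.0079 0 0 1"

```text
time: 14.05
position: [0.6111, -0.0348, 0.1663]
tcp_rot: [-0.267, -3.129, -0.004]
wrist_force: [-1.2, 6.9, -4.5]
grip_width: 0.023
grasp_force: 50.0
```

```bash
python3 - <<'E'
from h import *
s,c=crank(); print(s["position"]);steps(1.942,9,.15)
E
```

```text
t 14.05 c 1.926 r 0.0538 tang -5.33 rad -4.50 fz -4.50 w 0.0230 z 0.1663
[ 0.61111032 -0.03482318  0.16625447]
[0.0036, -0.0074] [0.0046, -0.0068] [0.0056, -0.0061] [0.0064, -0.0051] [0.0071, -0.0041] [0.0077, -0.0030] [0.0080, -0.0018] [0.0082, -0.0006] [0.0082, 0.0006]
```

Emit:
arm_command --pt "0.0038 -0.0064 0 0 1" --pt "0.0046 -0.0068 0 0 1" --pt "0.0056 -0.0061 0 0 1" --pt "0.0064 -0.0051 0 0 1" --pt "0.0071 -0.0041 0 0 1" --pt "0.0077 -0.003 0 0 1" --pt "0.008 -0.0018 0 0 1" --pt "0.0082 -0.0006 0 0 1" --pt "0.0082 0.0006 0 0 1"

```text
time: 14.95
position: [0.5478, -0.0585, 0.1663]
tcp_rot: [0.268, 3.128, 0.001]
wrist_force: [5.4, 3.0, -8.9]
grip_width: 0.0227
grasp_force: 50.0
```

```bash
python3 - <<'E'
from h import *
s,c=crank(); print(s["position"]);steps(3.292,20,.1)
E
```

```text
t 14.95 c -2.988 r 0.0532 tang -4.20 rad -4.51 fz -8.87 w 0.0227 z 0.1663
[ 0.54776968 -0.05845351  0.16631094]
[0.0054, 0.0011] [0.0053, 0.0016] [0.0051, 0.0021] [0.0048, 0.0026] [0.0045, 0.0031] [0.0042, 0.0035] [0.0038, 0.0039] [0.0034, 0.0043] [0.0030, 0.0046] [0.0025, 0.0049] [0.0020, 0.0051] [0.0015, 0.0053] [0.0009, 0.0054] [0.0004, 0.0055] [-0.0002, 0.0055] [-0.0007, 0.0055] [-0.0013, 0.0054] [-0.0018, 0.0052] [-0.0023, 0.0050] [-0.0028, 0.0047]
```

Emit:
arm_command --pt "0.0054 0.0018 0 0 1" --pt "0.0053 0.0016 0 0 1" --pt "0.0051 0.0021 0 0 1" --pt "0.0048 0.0026 0 0 1" --pt "0.0045 0.0031 0 0 1"

```text
time: 15.45
position: [0.5242, -0.0437, 0.1664]
tcp_rot: [0.269, 3.13, -0.001]
wrist_force: [6.7, -0.5, -10.3]
grip_width: 0.0227
grasp_force: 50.0
```

```bash
sed -i 's/^S=np.array(.*\]);/S=np.array([.5645,-.0080])+.0015*np.array([.166,.986]);/;s/; a=np.radians/;a=np.radians/' h.py; python3 - <<'E'
from h import *
crank()
E
```

```text
Traceback (most recent call last):
  File "h.py", line 17, in <module>
    S=np.array([.5645,-.0080])+.0015*np.array([.166,.986]); X=np.array([Y[1],-Y[0]])
                                                                        ^
NameError: name 'Y' is not defined
```

```bash
sed -i 's/^S=.*/a=np.radians(80.45); Y=np.array([np.cos(a),np.sin(a)]); X=np.array([Y[1],-Y[0]]); S=np.array([.5645,-.0080])+.0015*Y/' h.py; python3 - <<'E'
from h import *
s,c=crank();P=np.array([[.5967,.0382],[.6111,-.0348],[.5478,-.0585],s["position"][:2]])
r=np.linalg.lstsq(np.c_[2*P,np.ones(4)],(P**2).sum(1),rcond=None)[0]; print(r[:2],np.sqrt(r[2]+r[:2]@r[:2]),S)
E
```

```text
t 15.45 c -2.479 r 0.0550 tang -4.94 rad -4.62 fz -10.33 w 0.0227 z 0.1664
[ 0.56426507 -0.00611497] 0.054918187904880955 [ 0.56474886 -0.00652079]
```

Emit:
arm_command --pt "0.004 0.0039 0.001 0 1" --pt "0.0038 0.0039 0 0 1" --pt "0.0034 0.0043 0 0 1" --pt "0.003 0.0046 0 0 1" --pt "0.0025 0.0049 0 0 1"

```text
time: 15.95
position: [0.5111, -0.02, 0.1662]
tcp_rot: [-0.269, -3.13, 0.003]
wrist_force: [-0.1, -5.0, -2.4]
grip_width: 0.0231
grasp_force: 50.0
```

```bash
python3 -c "
from h import *
crank()"
```

```text
t 15.95 c -1.983 r 0.0553 tang -4.85 rad 1.28 fz -2.35 w 0.0231 z 0.1662
```

Emit:
arm_command --pt "0.002 0.0051 0 0 1" --pt "0.0015 0.0053 0 0 1" --pt "0.0009 0.0054 0 0 1" --pt "0.0004 0.0055 0 0 1"

```text
time: 16.35
position: [0.5098, 0.0023, 0.1662]
tcp_rot: [-0.268, -3.129, 0.002]
wrist_force: [-2.0, -3.5, 0.3]
grip_width: 0.0227
grasp_force: 50.0
```

```bash
python3 -c "
from h import *
crank()"
```

```text
t 16.35 c -1.579 r 0.0556 tang -3.78 rad 1.41 fz 0.27 w 0.0227 z 0.1662
```

Emit:
arm_command --pt "-0.0002 0.0055 0 0 1" --pt "-0.0007 0.0055 0 0 1" --pt "-0.0013 0.0054 0 0 1" --pt "-0.0018 0.0052 0 0 1"

```text
time: 16.75
position: [0.5177, 0.0234, 0.1661]
tcp_rot: [-0.268, -3.129, 0.0]
wrist_force: [-4.1, -3.7, 1.6]
grip_width: 0.0228
grasp_force: 50.0
```

```bash
python3 -c "
from h import *
crank();steps(5.092,24,.1)"
```

```text
t 16.75 c -1.172 r 0.0558 tang -5.27 rad 1.49 fz 1.56 w 0.0228 z 0.1661
[-0.0023, 0.0050] [-0.0028, 0.0047] [-0.0032, 0.0044] [-0.0037, 0.0041] [-0.0041, 0.0037] [-0.0044, 0.0033] [-0.0047, 0.0028] [-0.0050, 0.0023] [-0.0052, 0.0018] [-0.0053, 0.0013] [-0.0054, 0.0008] [-0.0055, 0.0002] [-0.0055, -0.0003] [-0.0054, -0.0009] [-0.0053, -0.0014] [-0.0051, -0.0019] [-0.0049, -0.0024] [-0.0047, -0.0029] [-0.0043, -0.0034] [-0.0040, -0.0038] [-0.0036, -0.0042] [-0.0032, -0.0045] [-0.0027, -0.0048] [-0.0022, -0.0050]
```

Emit:
arm_command --pt "-0.0023 0.005 0 0 1" --pt "-0.0028 0.0047 0 0 1" --pt "-0.0032 0.0044 0 0 1" --pt "-0.0037 0.0041 0 0 1"

```text
time: 17.15
position: [0.5332, 0.0395, 0.1661]
tcp_rot: [-0.268, -3.13, -0.001]
wrist_force: [-4.3, -1.1, 3.6]
grip_width: 0.0232
grasp_force: 50.0
```

```bash
python3 -c "
from h import *
crank()"
```

```text
t 17.15 c -0.767 r 0.0558 tang -4.17 rad 1.58 fz 3.56 w 0.0232 z 0.1661
```

Emit:
arm_command --pt "-0.0041 0.0037 0 0 1" --pt "-0.0044 0.0033 0 0 1" --pt "-0.0047 0.0028 0 0 1" --pt "-0.005 0.0023 0 0 1"

```text
time: 17.55
position: [0.5525, 0.0479, 0.166]
tcp_rot: [-0.268, -3.128, 0.001]
wrist_force: [-9.5, -2.5, 8.4]
grip_width: 0.0227
grasp_force: 50.0
```

```bash
python3 -c "
from h import *
crank()"
```

```text
t 17.55 c -0.389 r 0.0558 tang -9.82 rad -0.30 fz 8.41 w 0.0227 z 0.1660
```

Emit:
arm_command --pt "-0.0052 0.0018 0 0 1"

```text
time: 17.65
position: [0.5576, 0.0488, 0.1659]
tcp_rot: [-0.268, -3.127, 0.001]
wrist_force: [-10.6, -3.7, 8.8]
grip_width: 0.0233
grasp_force: 50.0
```

```bash
python3 -c "
from h import *
crank()"
```

```text
t 17.65 c -0.296 r 0.0558 tang -11.01 rad -2.28 fz 8.81 w 0.0233 z 0.1659
```

The push rose by about 6.4 N at 1.2 N per 0.1 rad, so the foot bears at roughly 70 N. I'll stop here, release and rise clear.

Emit:
arm_command --pt "0 0 0 0 1" --pt "0 0 0 0 0.1" --pt "0 0 0 0 0.1" --pt "0 0 0 0 0.1" --pt "0 0 0 0 0.1" --pt "0 0 0 0 0.1" --pt "0 0 -0.01 0 0.1" --pt "0 0 -0.02 0 0.1" --pt "0 0 -0.03 0 0.1" --pt "0 0 -0.03 0 0.1"

```text
time: 18.65
position: [0.5582, 0.0486, 0.2569]
tcp_rot: [-0.269, -3.13, -0.0]
wrist_force: [0.7, 0.7, -0.6]
grip_width: 0.039
grasp_force: 0.0
```

Emit:
arm_command --pt "0.02 0 0 0 0.1" --pt "0.03 0 0 0 0.1" --pt "0.03 0 0 0 0.1" --pt "0.03 -0.02 0 0 0.1" --pt "0.03 -0.03 0 0 0.1" --pt "0 -0.04 0 0 0.1" --pt "0 -0.04 0 0 0.1" --pt "0 -0.04 0 0 0.1" --pt "0 -0.03 0 0 0.1" --pt "0 0 0 0 0.1"

```text
time: 19.65
position: [0.386, -0.1277, 0.2566]
tcp_rot: [0.276, 3.128, -0.003]
wrist_force: [0.3, 0.9, 0.3]
grip_width: 0.039
grasp_force: 0.0
```

```bash
python3 - <<'E'
from h import *
crank()
a=save("top","pics/t7.png");b=save("scene","pics/s7.png")
cv2.imwrite("pics/c7.png",np.hstack([cv2.resize(a[150:330,180:440][:,:,::-1],(400,277)),cv2.resize(b[180:353,180:430][:,:,::-1],(400,277))]))
E
```

```text
t 19.65 c -2.333 r 0.2160 tang 0.56 rad -0.72 fz 0.27 w 0.0390 z 0.2566
```

View pics/c7.png

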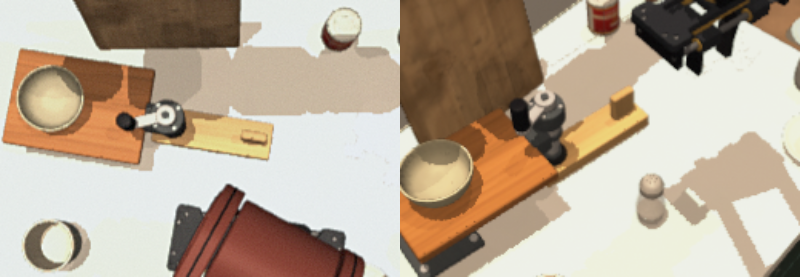

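The foot rests on the block, and the shaker, tumbler and tin are untouched. The handle is at about (125, 121) in the left crop. Before handing in I'll check how far the crank ran back.

```bash
python3 - <<'E'
from h import *
def c(f):
    a=cv2.imread(f)[205:240,250:276]; m=(a.max(2)<55).astype(np.uint8)
    k=max(cv2.findContours(m,0,2)[0],key=cv2.contourArea); (x,y),_,_=cv2.minAreaRect(k)
    p=onz("top",x+250,y+205,.195)[:2]-S; return p@X,p@Y,np.arctan2(p@X,p@Y)
print(c("pics/t7.png"))
from meas import rect
print(rect(cv2.imread("pics/t7.png")[:,:,::-1].copy(),(285,200,400,290),(17,70,60),(30,255,255),.025))
E
```

```text
(np.float64(-0.021779820109047623), np.float64(0.04776399641878776), np.float64(-0.42782256657225903))
(((547.5317993164062, -97.65294647216797), (136.91847229003906, 58.69731140136719), 81.09259033203125), array([[ 507.937   , -160.74226 ],
       [ 565.9264  , -169.83084 ],
       [ 587.1266  ,  -34.56363 ],
       [ 529.1372  ,  -25.475052]], dtype=float32), 1083.5)
```

```bash
python3 -c "
from cell import *
print(hand_in())"
```

```text
the job is handed in; nothing more can be done
None
```

The job is handed in at about 20 s of the 64 s allowed, with no verdict shown: the block's seat is about 2 mm from the leg axis by the camera, and the foot bears on it at an estimated 50 N after the crank ran back slightly; everything is released and the bystanders stand where they were.

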